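# Jack up the tilting drill table and hold it

## Robot

A 7-joint arm with a two-finger parallel gripper is mounted at the origin on the work surface. World frame = base frame: x ahead of the robot, y to its left, z up, the work surface at z = 0. Lengths are in mm, angles in rad, forces in N, time in s.
With the tool pointing down it reaches from about 400 to 925 mm from the base axis. Payload 4.1 kg.
Tool frame: the origin (TCP) lies between the finger pads; the fingertips stand env.tcp_to_tips ahead of it and the grasp point (between the pads) lies 3 mm ahead of it (env.tcp_to_tips is the distance from the TCP to the fingertips, in mm); z points along the fingers, y is the direction in which the jaws open and shut (so a half turn about z gives the same grasp; the last joint's range is limited). The gripper opens to 85 mm and grips with 20 to 120 N. Pads are 22 mm wide; open, the fingers measure 114 mm over their backs; the gripper's body (76 mm by 85 mm) begins 54 mm behind the grasp point. The pads swing forward as they close: fully open they stand 13 mm farther back than shut.
Start: joints at [1.05, 0.398, 0.045, 1.537, -0.019, 1.207, -0.051], TCP at [266.152, -593.049, 226.747] pointing down, gripper open.
Joint ranges: [-2.82, 2.82], [-0.49, 2.23], [-1.37, 1.46], [0, 2.46], [-1.36, 4.5], [0.23, 2], [-2.94, 2.94]. Speed limits (rad/s): [2.57, 2.57, 3.14, 3.14, 3.14, 3.14, 3.14].

## Interface

Orientations are given as a unit quaternion [w, x, y, z].
In Python, from cell import env gives the robot as it stands. Calls block until the motion is done:
- env.move_ptp(position, orientation): joint-space move of the TCP to a pose.
- env.move_straight(position, max_speed=150, ori=None): straight line of the TCP; ori=None keeps the orientation; max_speed is the mean speed in mm/s.
- env.set_joints(angles): joint-space move.
- env.set_gripper(opening): finger opening in mm; the grip force is fixed at half the most; returns when the fingers have stopped.
- env.dwell(seconds).
- env.inverse_kinematics(position, orientation): joint angles nearest the present ones, or None.
- env.read_camera(name): name is "side" or "top" or "wrist"; returns a dict with "pixels" (384x512x3 uint8, red, green, blue), "K" (3x3 intrinsics, pixels), "R" (3x3) and "t" (3): a world point X has camera coordinates R X + t. Camera axes: x right, y down, z forward; pixel columns grow to the right and rows downward; lengths in mm; the calibration is good to about 2 mm. A picture is of the moment at which its call begins. There is no depth.
A pose or a line that the arm cannot do raises env.Unreachable and nothing moves.
- env.job_done(): hands the job in, once; it reports no verdict.
Trained networks look in the newest picture that a camera, given by its name, has taken for a name from the list of things; names that differ only in an ending like _2 or _b are one class to them, and where a whole thing is asked for, a point or a joint stands for the part that bears it (a point fixed in the world has none). Each returns a list of dicts, best first, with "conf" (0 to 1); they miss things now and then, are a little off and sometimes report something else, mostly with a low value. They report only what shows in the picture. A call takes as long as a camera call.
- env.search_frame(camera, thing): "box" ([left, top, right, bottom] as shares, 0 to 1, of the picture: columns of its width, rows of its height, round what is visible of it).
- env.masks_of(camera, thing): "pixels" (384x512 bool, what is visible of it) and "box" ([left, top, right, bottom] as shares, 0 to 1, of the picture: columns of its width, rows of its height, round what is visible of it).
Readings, each from a call of its own:
- env.get_clock(): time.
- env.get_joint_positions(): joint angles.
- env.get_qvel(): joint speeds.
- env.get_joint_torque(): joint torques, N m.
- env.get_eef_pos(): TCP position.
- env.get_orientation(): TCP orientation.
- env.get_wrist_force(): force on the tool from outside, world axes, zero at the start.
- env.get_torque(): the same for the moment, N m.
- env.get_width(): finger opening in mm.
Only numpy, scipy, OpenCV 4.12 (cv2) and the standard library are available. Lean on these libraries where they do the work, as an engineer would, in place of code of your own. Each camera call takes 0.05 s, during which the arm holds its last target.

## Task

Set the small lever jack on the bench under the tilting drill table so that its saddle is centred beneath the lift point, the round pad under the lug with the stud head on top. Give the handle one trial stroke (down almost to the bottom so that the plate rises, then let it come all the way up again), then press it down almost to the bottom once more and finish holding it there, with the plate up on the jack alone so that a shim can be slipped under. Be gentle: do not bump the jack hard into the drill table, work the handle with a light push (under 50 N, never forced against its bottom stop nor squeezed hard), and leave the other things where they lie.

Things in the scene. Friction and masses are not known exactly. Their poses are not given: they have to be found in the camera images.
- jack_grip (a point): Middle of the loose jack's aluminium housing block, the place to grasp it: block 55 mm long (jack x), 40 mm wide (jack y), from 10 to 65 mm above the bench; this point is 42 mm above the jack's underside. Axes are the jack's: x runs from the handle end to the saddle end, z up.
- jack: The lever jack, loose, 0.95 kg, dark steel base plate 240 x 80 x 10 mm with the housing block on it. Origin on the underside under the jack's long centre line; the base reaches from 115 mm behind the origin (handle end, -x) to 125 mm ahead (+x). In its frame: grip block centre at x = 12.5 mm, saddle column at x = 95 mm, handle pivot at x = 30 mm, z = 45 mm. The handle runs back from the pivot over the base, along -x.
- saddle_top (a point): Centre of the top of the jack's round saddle, 32 mm diameter, on a vertical column; 75 mm above the bench when lowered. It rises 56 mm per rad of handle travel, 28 mm at the bottom stop.
- handle_tip (a point): Centre of the round rubber grip of the jack handle (20 mm diameter, 55 mm long, about 138 mm from the pivot), the place to press down on. About 99 mm above the bench with the handle up, 31 mm at the bottom stop; it moves in an arc about the pivot in the jack's vertical mid plane.
- handle (a joint): Jack handle angle in rad: 0 = up (rest, sloping 0.40 rad up from level), 0.50 = bottom stop (0.10 rad below level). A spring and the load push it back up when let go: about 2 to 3 N at the grip before the saddle meets the pad (near 0.14), up to about 12 N beyond.
- tilt: Steel tilting drill table, fixed: pedestal 150 mm wide, hinged slotted plate 190 x 194 x 14 mm, its underside 93 mm above the bench. Origin at bench height, in the middle of the width; x points from the plate's near edge to its hinge, z up. In its frame: near plate edge at x = -70 mm, pedestal foot begins at x = -10 mm, hinge axis at x = 110 mm. The near edge lifts; the plate (3 kg) falls back by its weight.
- lift_pad (a point): The marked lift point: centre of the lower face of a round steel pad, 28 mm diameter, 83 mm above the bench when the plate is down. It sits under a lug 38 mm wide that sticks out 40 mm from the plate's near edge, with a round stud head (21 mm diameter) on top just above the pad; top of the stud 112 mm above the bench. The lug is bolted at different places along the edge. Axes are the plate's.
- vblock: Bystander: small steel V-block 50 x 36 x 28 mm lying on the tilting plate; it rides up with the plate.
- bushing: Bystander: brass bushing 34 mm diameter, 24 mm high, standing on the bench.
- deburrer: Bystander: deburring tool with red handle, 170 mm long, 20 mm thick, lying on the bench.
- wrench: Bystander: wrench lying on the bench.
- oil: Bystander: white oil bottle, 60 mm diameter, 150 mm high.
- hammer: Bystander: hammer lying on the bench.

How it is judged (in metres and radians):
On the way, in this order (a step that is already met when the one before it is completed fails the run):
1. the jack stands on the bench with its saddle under the lift pad, handle up (horizontal distance between saddle_top and lift_pad below 0.01 m and height (world z) of jack below 0.004 m and angle between jack's own z axis and vertical below 0.05 rad and value of joint handle below 0.1 rad), for 0.3 s.
2. trial stroke: handle pressed well down, plate raised on the jack (horizontal distance between saddle_top and lift_pad below 0.01 m and height (world z) of jack below 0.004 m and angle between jack's own z axis and vertical below 0.05 rad and value of joint handle above 0.4 rad and height (world z) of lift_pad above 0.092 m and contact force between jack and tilt above 5 N and contact force between each of the fingers, the arm and tilt below 0.5 N), for 0.1 s.
3. handle up again, plate down (horizontal distance between saddle_top and lift_pad below 0.01 m and height (world z) of jack below 0.004 m and angle between jack's own z axis and vertical below 0.05 rad and value of joint handle below 0.08 rad and height (world z) of lift_pad below 0.0855 m), for 0.1 s.
4. handle pressed down again, plate raised on the jack (all of step 2), for 0.2 s.
At the end, for the whole second after the job is handed in: Fingers hold the jack handle down and still (over 0.40 of 0.50 rad, over 1 N); the lift pad is above 92 mm (83 when down) and bears on the jack (over 5 N), not on the robot; the saddle is within 10 mm of the pad's centre seen from above; the jack stands flat on the bench (all of step 4 and contact force between the fingers and jack above 1 N and velocity of joint handle between -0.1 and 0.1 rad/s); the arm keeps its last pose, push and grip.
It fails at once if the handle is forced or squeezed hard while being worked (fingers on the jack with over 60 N in all; about 12 N is needed) (value of joint handle above 0.1 rad and contact force between the fingers and jack above 60 N).
It fails at once if the jack is knocked or forced hard against the tilting table (over 50 N) (contact force between jack and tilt above 50 N).
It fails at once if a bystander is shoved more than 30 mm (distance of any of vblock, bushing, deburrer, wrench, oil, hammer from where it was at the start of the episode above 0.03 m).
It also fails if it takes over 58 s, if anything falls off the work surface, if the arm or the gripper's body presses on something with over 40 N, if the wrist force passes 120 N, or if a joint passes its speed limit or range.

## Working session

There is one attempt and no reset: what is moved stays moved. The work goes in short steps, each a Python script; the robot and the scene stay as the last script left them, time stands still between calls to the robot, and variables do not carry over. Pictures are saved under pics/ and viewed, and the job is handed in when it is done.

```bash
ls; mkdir -p pics
python3 - <<'E'
from cell import env
import cv2
print(env.get_clock(), env.tcp_to_tips, env.get_orientation(), env.get_width())
for c in ["side","top","wrist"]:
    r=env.read_camera(c); cv2.imwrite(f"pics/{c}0.png",r["pixels"][:,:,::-1])
    print(c,r["K"].tolist(),r["R"].round(4).tolist(),r["t"].round(1).tolist())
    for n in ["jack","jack_grip","saddle_top","handle_tip","handle","tilt","lift_pad","oil","hammer","wrench","bushing","deburrer","vblock"]:
        d=env.search_frame(c,n)
        print(n,[(round(x["conf"],2),[round(float(v)*s) for v,s in zip(x["box"],(512,384,512,384))]) for x in d[:2]])
print(env.get_clock())
E
```

```text
pics
0.0 22.0 [-9.56092477e-04  9.77835642e-01  2.09371616e-01 -2.62861452e-04] 85.38366639194646
side [[478.59532690010303, 0.0, 247.57469719471558], [0.0, 478.59532690010303, 192.87999265569897], [0.0, 0.0, 1.0]] [[-0.6879, -0.7258, -0.0028], [-0.554, 0.5275, -0.6441], [0.469, -0.4415, -0.7649]] [360.4, 412.0, 995.1]
jack [(0.92, [136, 244, 211, 338])]
jack_grip [(0.81, [136, 238, 217, 337]), (0.17, [278, 158, 289, 171])]
saddle_top []
handle_tip [(0.51, [173, 275, 200, 312])]
handle [(0.79, [174, 281, 202, 312])]
tilt []
lift_pad [(0.52, [232, 152, 248, 171])]
oil [(0.6, [330, 109, 353, 155])]
hammer [(0.82, [44, 230, 143, 315])]
wrench [(0.82, [362, 165, 418, 204])]
bushing [(0.68, [276, 155, 291, 171])]
deburrer [(0.7, [309, 175, 354, 209]), (0.16, [172, 279, 199, 313])]
vblock []
top [[491.35548949631533, 0.0, 256.8454530768373], [0.0, 491.35548949631533, 190.44651238436884], [0.0, 0.0, 1.0]] [[-0.0004, -0.9999, 0.0135], [-0.9976, -0.0005, -0.0689], [0.0689, -0.0135, -0.9975]] [-75.7, 574.7, 1595.7]
jack [(0.82, [148, 165, 181, 240]), (0.47, [146, 202, 161, 242])]
jack_grip [(0
[... 174 characters left out ...]
45])]
tilt [(0.68, [228, 87, 307, 162])]
lift_pad []
oil [(0.72, [354, 180, 379, 200])]
hammer [(0.76, [94, 136, 180, 165])]
wrench [(0.87, [355, 222, 367, 277])]
bushing [(0.64, [354, 179, 377, 198])]
deburrer [(0.67, [310, 194, 319, 241]), (0.18, [230, 82, 304, 162])]
vblock [(0.78, [263, 125, 278, 143])]
wrist [[306.95455616610315, 0.0, 258.476521493124], [0.0, 306.95455616610315, 189.44818235951863], [0.0, 0.0, 1.0]] [[0.4092, -0.9125, 0.0004], [-0.8798, -0.3944, 0.2653], [-0.2419, -0.1088, -0.9642]] [-650.7, -34.4, 378.3]
jack []
jack_grip []
saddle_top []
handle_tip []
handle []
tilt []
lift_pad []
oil []
hammer []
wrench [(0.96, [119, 2, 163, 79])]
bushing []
deburrer []
vblock []
2.1
```

Run:
```python
import cv2
a=cv2.imread("pics/top0.png")[70:290,80:400]
cv2.imwrite("pics/top0z.png",cv2.resize(a,None,fx=2.5,fy=2.5,interpolation=cv2.INTER_CUBIC))
a=cv2.imread("pics/side0.png")[80:370,30:430]
cv2.imwrite("pics/side0z.png",cv2.resize(a,None,fx=2,fy=2,interpolation=cv2.INTER_CUBIC))
```

```text
(no output)
```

View pics/top0z.png

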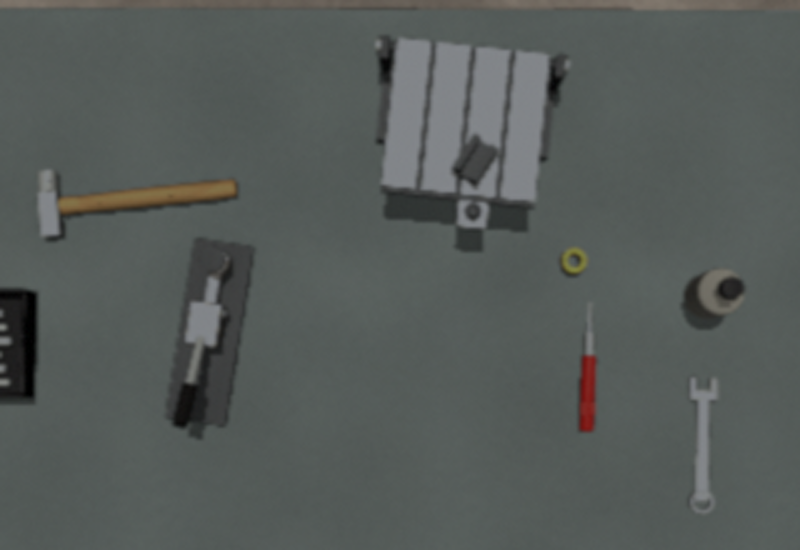

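View pics/side0z.png

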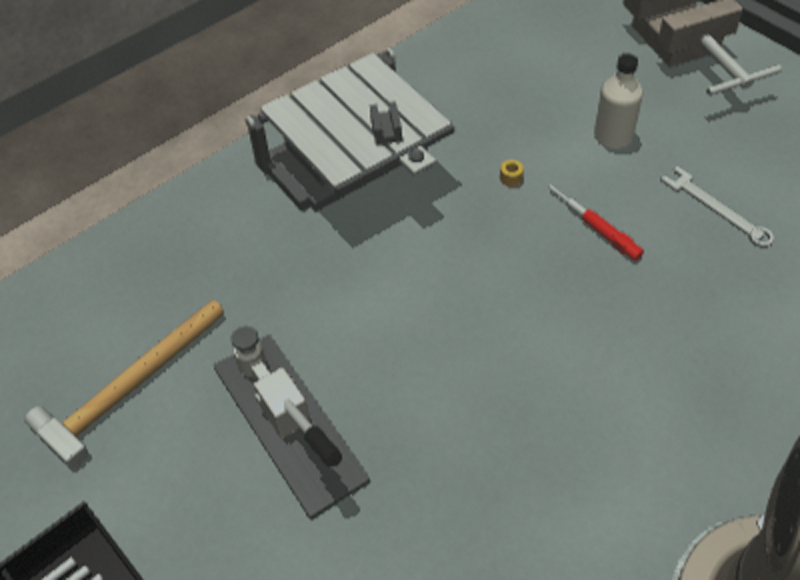

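The top view shows the jack at about (161,200) full-res, roughly aligned with the image vertical. The tilt table's stud is at about (269,154), and the way between them is clear. I'll turn those corners into world coordinates.

```bash
cat > h.py <<'E'
import numpy as np, cv2
from scipy.spatial.transform import Rotation as Rn
def ray(c,uv,z):
    R=np.array(c["R"]);t=np.array(c["t"]);K=np.array(c["K"])
    o=-R.T@t; d=R.T@np.linalg.inv(K)@np.array([uv[0],uv[1],1.0])
    return o+d*(z-o[2])/d[2]
def proj(c,X):
    p=np.array(c["K"])@(np.array(c["R"])@np.asarray(X,float)+np.array(c["t"])); return p[:2]/p[2]
def quat(yaw):  # tool down, tool x along world dir yaw -> tool y = Rz(yaw)*(-y)
    q=(Rn.from_euler('z',yaw)*Rn.from_quat([1,0,0,0])).as_quat(); return [q[3],q[0],q[1],q[2]]
E
python3 - <<'E'
from cell import env
from h import *
c=env.read_camera("top"); s=env.read_camera("side")
T=lambda p:(p[0]/2.5+80,p[1]/2.5+70)
S=lambda p:(p[0]/2+30,p[1]/2+80)
for n,p,z in [("nl",(383,186),107),("nr",(535,203),107),("fr",(550,53),107),("fl",(398,38),107),("stud",(473,211),112),
 ("jfl",(197,238),10),("jfr",(254,247),10),("jbr",(226,427),10),("jbl",(168,418),10),("hcen",(204,324),65),("saddle",(216,265),75),
 ("bush",(573,261),24),("oil",(730,290),150),("debtip",(590,305),10),("debend",(588,430),10)]:
    print(n,ray(c,T(p),z).round(1))
for n,p,z in [("stud",(417,155),112),("saddle",(245,336),75),("jfl",(216,364),10),("jfr",(268,337),10),("jbr",(369,481),10),("jbl",(313,515),10),
 ("nl",(335,188),107),("nr",(453,127),107),("fr",(376,55),107)]:
    print("side",n,ray(s,S(p),z).round(1))
print(Rn.from_quat(np.roll(env.get_orientation(),-1)).as_matrix().round(3))
w=env.read_camera("wrist"); R=w["R"]; print("wristcam",(-R.T@w["t"]).round(1))
E
```

```text
nl [ 7.131e+02 -5.000e-01  1.070e+02]
nr [ 692.  -190.9  107. ]
fr [ 883.1 -211.   107. ]
fl [901.8 -18.9 107. ]
stud [ 681.1 -113.   112. ]
jfl [659.1 249.   10. ]
jfr [647.2 173.5  10. ]
jbr [409.8 207.7  10. ]
jbl [421.6 283.8  10. ]
hcen [542.2 228.4  65. ]
saddle [616.8 212.3  75. ]
bush [ 627.5 -248.1   24. ]
oil [ 579.4 -423.5  150. ]
debtip [ 570.3 -271.9   10. ]
debend [ 405.4 -267.8   10. ]
side stud [ 676.9 -112.1  112. ]
side saddle [624.9 214.9  75. ]
side jfl [658.  247.2  10. ]
side jfr [645.6 176.3  10. ]
side jbr [410.1 211.2  10. ]
side jbl [422.4 282.6  10. ]
side nl [710.2   2.5 107. ]
side nr [ 685.9 -187.8  107. ]
side fr [ 873.9 -211.5  107. ]
[[ 0.912  0.409  0.   ]
 [ 0.409 -0.912 -0.   ]
 [ 0.     0.    -1.   ]]
wristcam [ 327.5 -566.1  374.1]
```

Top and side views agree within about 4 mm:
- **Jack:** origin about (530, 229), yaw −0.145.
- **Lift pad:** about (679, −112), plate yaw −0.106.

Next I'll move above the jack and refine with the wrist camera.

Run:
```python
from cell import env
from h import *
print(env.inverse_kinematics([542,228,45],quat(-0.145)),env.inverse_kinematics([597,-104,45],quat(-0.106)))
env.move_ptp([542,228,190],quat(-0.145))
print(env.get_clock(),env.get_eef_pos(),env.get_joint_positions())
c=env.read_camera("wrist"); cv2.imwrite("pics/w1.png",c["pixels"][:,:,::-1])
d=np.array([np.cos(.145),-np.sin(.145)]); n=np.array([-d[1],d[0]]); o=np.array([529.8,229.4])
P=lambda x,y,z: proj(c,[*(o+x*d+y*n),z]).round(0)
for a in [(125,40,10),(125,-40,10),(-115,40,10),(-115,-40,10),(40,20,65),(40,-20,65),(-15,20,65),(-15,-20,65),(95,0,75)]: print(a,P(*a))
```

```text
[-0.03388485  0.54030882 -0.56853578  1.84257601  0.37206035  0.86613543
 -2.49850306] [ 0.22171042  0.51338293 -0.15631411  1.80683621  0.10386434  0.82929688
 -1.66180316]
5.2917 [542.49032966 227.02712294 189.87890241] [ 0.13570947  0.40577744 -0.7812863   1.71697977  0.31029158  1.14741288
 -2.45171817]
(125, 40, 10) [217.  58.]
(125, -40, 10) [298.  58.]
(-115, 40, 10) [224. 274.]
(-115, -40, 10) [291. 274.]
(40, 20, 65) [235. 152.]
(40, -20, 65) [280. 152.]
(-15, 20, 65) [236. 210.]
(-15, -20, 65) [279. 210.]
(95, 0, 75) [257.  86.]
```

View pics/w1.png

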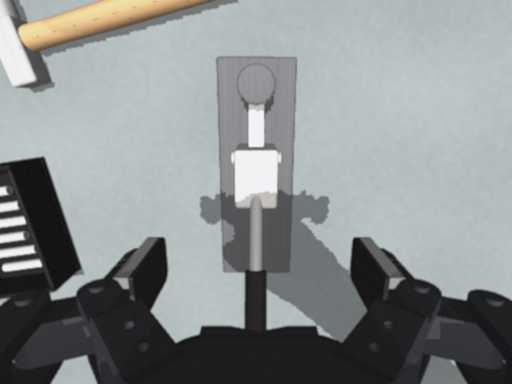

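The wrist view matches the predicted jack pose within 1–3 px (base x 217–297, block 235–278, saddle at (256,84)). I'll grasp it and lift slightly.

Run:
```python
from cell import env
from h import *
env.move_straight([543,227.5,46],120)
env.set_gripper(30)
print(env.get_clock(),env.get_width(),env.get_eef_pos(),env.get_wrist_force())
env.move_straight([543,227.5,86],100)
print(env.get_clock(),env.get_width(),env.get_eef_pos(),env.get_wrist_force(),env.get_torque())
c=env.read_camera("wrist"); cv2.imwrite("pics/w2.png",c["pixels"][:,:,::-1])
c=env.read_camera("side"); cv2.imwrite("pics/s2.png",c["pixels"][:,:,::-1][150:370,80:380])
```

```text
7.1833 38.199178527621775 [543.67486847 228.9265816   47.01703458] [0.7330743  1.78058079 5.98320821]
7.7333 38.51320706659088 [542.45524767 226.70764811  85.44959943] [-0.53399727 -0.067633   -9.72629718] [0.02556506 0.0622739  0.02397202]
```

View pics/w2.png

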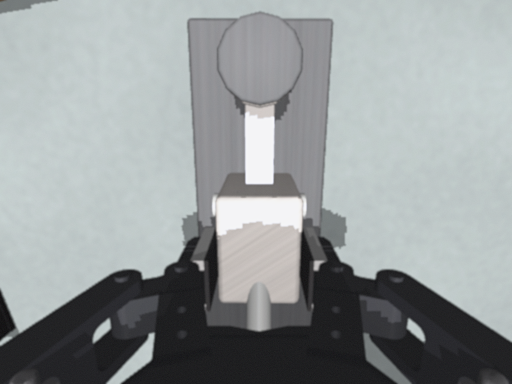

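View pics/s2.png

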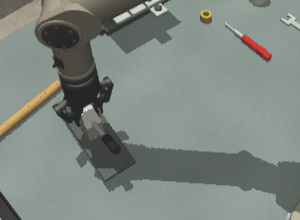

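The jack is gripped and level: weight 9.7 N, near-zero moment, saddle at (260,59) in the wrist view. I'll carry it to 110 mm in front of the pad and measure the stud with the wrist camera.

Run:
```python
from cell import env
from h import *
c=env.read_camera("wrist"); e=env.get_eef_pos()
sd=ray(c,(260,59),75+39)[:2]-e[:2]
a=.145; d=np.array([np.cos(a),-np.sin(a)]); print("saddle rel tcp",sd, sd@d, sd@[-d[1],d[0]])
pad=np.array([679,-112.5]); a=.106; d=np.array([np.cos(a),-np.sin(a)])
g=pad-(82.5+110)*d
env.move_straight([*g,86],200,ori=quat(-.106))
print(env.get_clock(),env.get_eef_pos(),env.get_wrist_force())
c=env.read_camera("wrist"); cv2.imwrite("pics/w3.png",c["pixels"][:,:,::-1])
print("pred stud",proj(c,[*pad,112]), "saddle", proj(c,[*(env.get_eef_pos()[:2]+82.5*d),114]))
for n in ["lift_pad","tilt","saddle_top"]:
    print(n,[(x["conf"],np.round(np.array(x["box"])*[512,384,512,384])) for x in env.search_frame("wrist",n)[:2]])
for c_ in ["side","top"]:
    c=env.read_camera(c_); cv2.imwrite(f"pics/{c_}3.png",c["pixels"][:,:,::-1])
```

```text
saddle rel tcp [ 82.10749769 -13.22522481] 83.15679874856731 -1.2225262199578035
9.6583 [487.90248334 -90.76106231  86.14858032] [ 0.12707633 -0.08894457 -8.68309087]
pred stud [ 262.54643676 -368.79177873] saddle [257.35671148  61.44010498]
lift_pad []
tilt [(0.62, array([468.,  49., 512., 278.]))]
saddle_top [(0.59, array([217.,  10., 300., 109.]))]
```

View pics/w3.png

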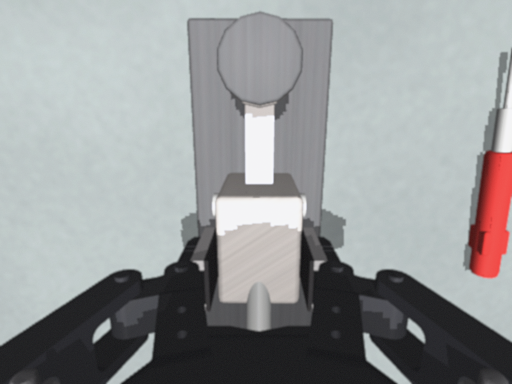

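View pics/side3.png

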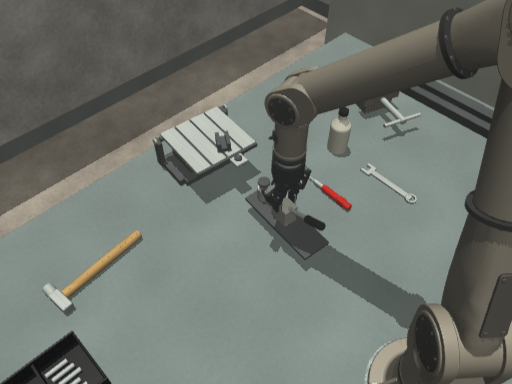

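Saddle relative to the TCP is about 83 mm ahead and 1 mm to the right. Now I'll lower to about 2.5 mm clearance, approach slowly and look on the way in.

Run:
```python
from cell import env
from h import *
pad=np.array([679,-112.5]); a=.106; d=np.array([np.cos(a),-np.sin(a)]); n=np.array([-d[1],d[0]])
g=lambda k: pad-(83+k)*d+1*n
env.move_straight([*g(90),49.5],100)
print(env.get_clock(),env.get_eef_pos(),env.get_wrist_force())
env.move_straight([*g(25),49.5],70)
env.dwell(.2)
e=env.get_eef_pos();print(env.get_clock(),e,g(25),env.get_wrist_force())
c=env.read_camera("wrist"); cv2.imwrite("pics/w4.png",c["pixels"][:,:,::-1])
print("pred stud",proj(c,[*pad,112]), "saddle", proj(c,[*(e[:2]+83*d-n),78]))
c=env.read_camera("side"); cv2.imwrite(f"pics/side4.png",cv2.resize(c["pixels"][:,:,::-1][90:260,130:350],None,fx=3,fy=3,interpolation=cv2.INTER_CUBIC))
c=env.read_camera("top"); cv2.imwrite(f"pics/top4.png",cv2.resize(c["pixels"][:,:,::-1][80:260,190:390],None,fx=3,fy=3,interpolation=cv2.INTER_CUBIC))
```

```text
10.525 [506.85501785 -93.01859791  49.33630592] [-0.13609007 -0.1046928  -9.93956714]
11.8 [ 571.27504656 -100.13449824   49.4762683 ] [ 571.71197771 -100.07903899] [ 0.55160822 -0.16354785 -9.6611677 ]
pred stud [259.93137252 -79.59670207] saddle [259.68737294  59.81061664]
```

View pics/w4.png

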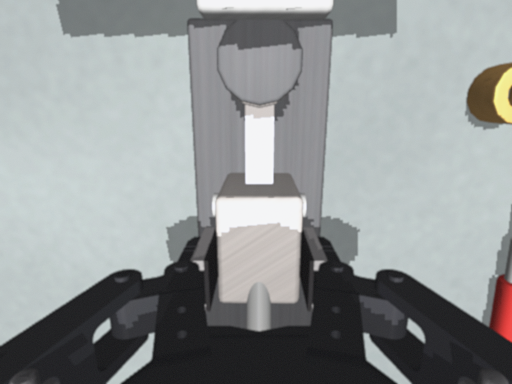

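View pics/side4.png

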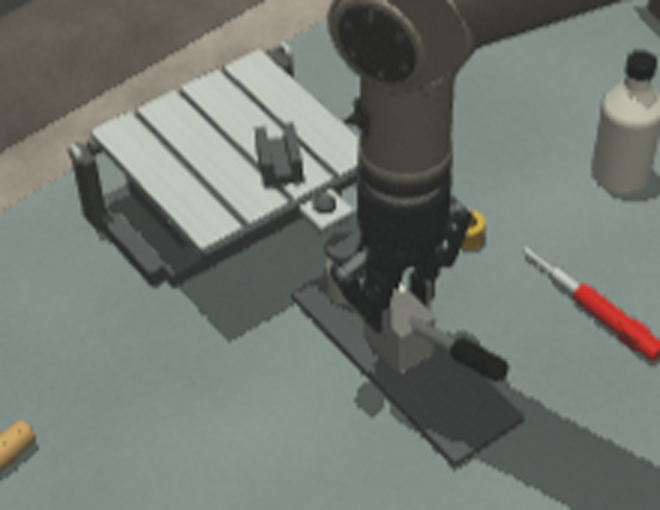

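Run:
```python
from cell import env
from h import *
c=env.read_camera("wrist")
pad=np.array([679,-112.5]); a=.106; d=np.array([np.cos(a),-np.sin(a)]); n=np.array([-d[1],d[0]])
for z in (93,97,101,103,107):
    p=[ray(c,(u,10),z)[:2]-pad for u in (199,332)]
    print(z,[(round(q@d,1),round(q@n,1)) for q in p])
p=ray(c,(260,59),78)[:2]-pad; print("saddle",p@d,p@n)
```

```text
93 [(np.float64(-13.1), np.float64(18.3)), (np.float64(-13.1), np.float64(-21.9))]
97 [(np.float64(-14.2), np.float64(17.7)), (np.float64(-14.2), np.float64(-21.0))]
101 [(np.float64(-15.3), np.float64(17.0)), (np.float64(-15.3), np.float64(-20.2))]
103 [(np.float64(-15.8), np.float64(16.6)), (np.float64(-15.8), np.float64(-19.7))]
107 [(np.float64(-16.9), np.float64(15.9)), (np.float64(-16.9), np.float64(-18.9))]
saddle -24.878494306552593 -0.18561157214000257
```

View pics/top4.png

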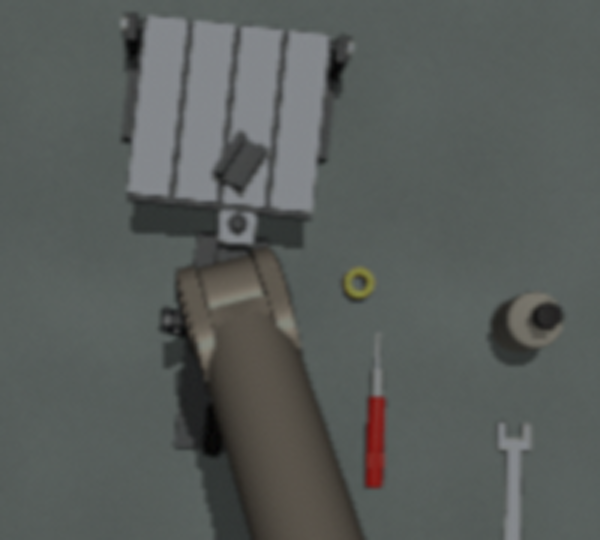

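The lug is seen 1.7 mm to the right of my estimate, at the expected 38 mm width. I'll correct sideways and move in to 4 mm short, where the stud should become visible.

Run:
```python
from cell import env
from h import *
pad=np.array([679,-112.5]); a=.106; d=np.array([np.cos(a),-np.sin(a)]); n=np.array([-d[1],d[0]])
g=lambda k: pad-(83+k)*d-.5*n
env.move_straight([*g(4),49.3],40)
env.dwell(.2)
e=env.get_eef_pos();print(env.get_clock(),e,g(4),env.get_wrist_force())
c=env.read_camera("wrist"); cv2.imwrite("pics/w5.png",c["pixels"][:,:,::-1])
print("pred stud",proj(c,[*pad,112]), "saddle", proj(c,[*(e[:2]+83*d-n),78]))
```

```text
12.875 [ 592.10903271 -103.76623392   49.21939659] [ 592.43540772 -103.79245366] [-0.03885113 -0.25533646 -9.54707321]
pred stud [254.21168876  21.4049295 ] saddle [259.7204454   59.63812434]
```

View pics/w5.png

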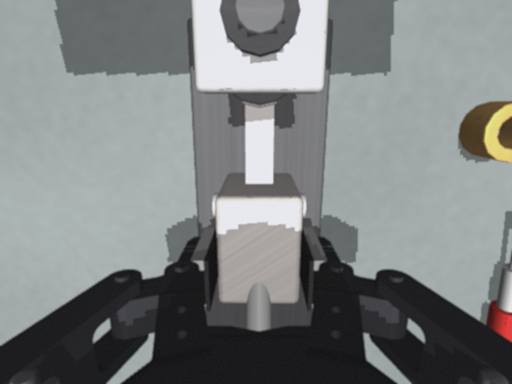

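Run:
```python
from cell import env
from h import *
a=.106; d=np.array([np.cos(a),-np.sin(a)]); n=np.array([-d[1],d[0]])
c=env.read_camera("wrist")
for st,z in (((260.5,13),112),((260,14),110)):
    q=ray(c,st,z)[:2]-ray(c,(260,59),77.5)[:2]; print(q@d,q@n, ray(c,st,z))
s=q
k=5.8
e=env.get_eef_pos(); b=e[:2]+k*d
env.move_straight([*b,49.0],30); env.dwell(.2)
c=env.read_camera("wrist"); cv2.imwrite("pics/w6.png",c["pixels"][:,:,::-1])
e=env.get_eef_pos();print(env.get_clock(),e,b,env.get_wrist_force())
z=46.8
for z in (47.5,46.8,46.2,45.6):
    env.move_straight([*b,z],15); env.dwell(.1); f=env.get_wrist_force(); print(z,env.get_eef_pos()[2],f)
    if f[2]>-4: break
```

```text
5.918231779245097 0.05262355557577797 [ 680.7775746  -114.27238392  112.        ]
6.209101176846139 0.16650810035053099 [ 681.07886059 -114.18991303  110.        ]
13.5667 [ 597.87949415 -104.41898859   48.9242811 ] [ 598.04143255 -104.42265247] [-0.46562291  0.63862982 -9.77092513]
47.5 47.480295452244285 [-0.33368082  0.79100078 -9.43483453]
46.8 47.15550013535848 [-1.47318524 -0.40794475 -5.06029854]
46.2 47.01780026450583 [-4.32810616  0.19696231  4.2929666 ]
```

View pics/w6.png

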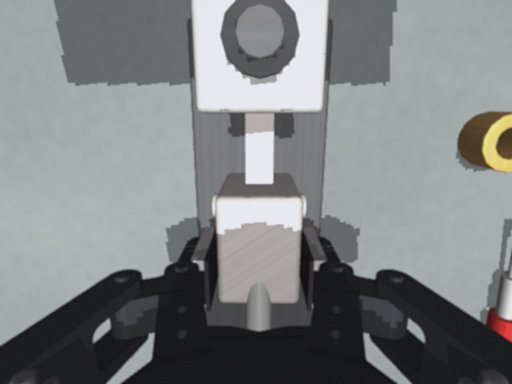

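Touchdown detected at TCP z≈47, with the stud centred at column 260 in line with the saddle. I'll check the residual offset, then release and back straight up.

Run:
```python
from cell import env
from h import *
a=.106; d=np.array([np.cos(a),-np.sin(a)]); n=np.array([-d[1],d[0]])
c=env.read_camera("wrist"); cv2.imwrite("pics/w7.png",c["pixels"][:,:,::-1])
s=ray(c,(260,59),75.3); print("saddle",s,"stud expected px",proj(c,[*s[:2],112]))
e=env.get_eef_pos(); print(e,env.get_orientation())
env.dwell(.3)
env.set_gripper(84); 
print(env.get_clock(),env.get_width(),env.get_wrist_force())
env.move_straight([e[0],e[1],175],150)
env.dwell(.1)
for k in ("wrist","side"):
    c=env.read_camera(k); im=c["pixels"][:,:,::-1]
    cv2.imwrite(f"pics/{k}8.png",im if k=="wrist" else cv2.resize(im[90:260,130:350],None,fx=3,fy=3,interpolation=cv2.INTER_CUBIC))
    print(k,proj(c,[680.9,-114.2,112]),proj(c,[*(e[:2]-109*d),99]))
print(env.get_clock(),env.get_eef_pos())
```

```text
saddle [ 680.78723534 -114.48779635   75.3       ] stud expected px [260.80089635  37.33125846]
[ 598.09593698 -104.56898338   47.03790325] [ 2.68960714e-04  9.98587557e-01 -5.31301966e-02  7.83467235e-06]
15.4833 83.69228860561267 [-0.30025564  0.34465193  0.80124479]
wrist [258.71647582  77.36946387] [257.75481077 318.95611926]
side [238.06151959 156.35127158] [284.07471692 204.07081588]
16.6917 [ 597.50073708 -104.51312293  173.92780223]
```

View pics/wrist8.png

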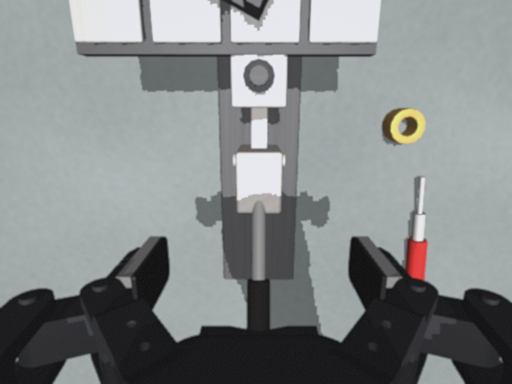

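View pics/side8.png

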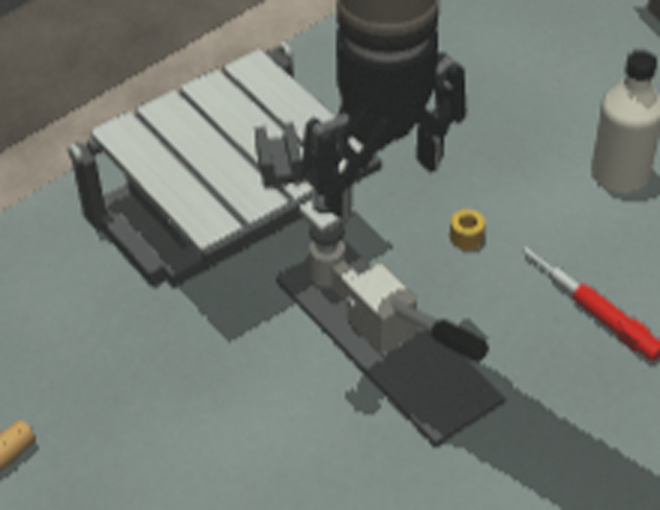

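View pics/w7.png

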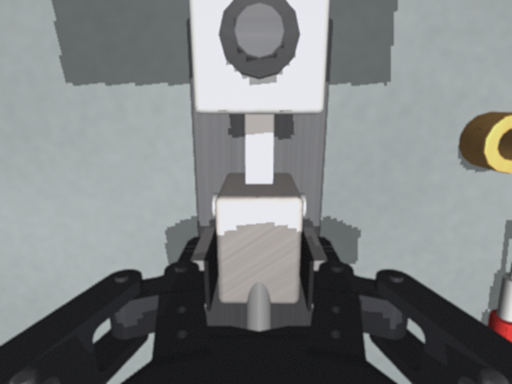

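The stud is at (260,33) against (261,37) expected with perfect centring, so the error is about 1 mm. The jack stands straight with its handle up. Now I'll close the fingers over the handle grip and press along its arc with force checks.

```bash
cat >> h.py <<'E'
A=.106; d=np.array([np.cos(A),-np.sin(A)]); n=np.array([-d[1],d[0]])
S=np.array([680.8,-114.4]); piv=S-65*d
TIP=22.0
def pose(h,over=0):
    th=.4-h
    x=-138*np.cos(th)+10*np.sin(th); z=45+138*np.sin(th)+10*np.cos(th)+11*abs(np.tan(th))
    return [*(piv+x*d), z+TIP+over]
E
python3 - <<'E'
from cell import env
from h import *
for h in (0,.25,.45): print(pose(h),env.inverse_kinematics(pose(h),quat(-A)) is not None)
env.set_gripper(0)
p=pose(0,40)
env.move_straight([p[0],p[1],172],150)
env.move_straight(p,100); env.dwell(.2)
print(env.get_clock(),env.get_width(),env.get_eef_pos(),env.get_wrist_force())
env.move_straight(pose(0,8),60); env.dwell(.1); f0=env.get_wrist_force(); print(f0)
for h in (0,.04,.08,.12,.16):
    env.move_straight(pose(h),40); env.dwell(.05); print(h,env.get_eef_pos(),pose(h)[2],env.get_wrist_force())
c=env.read_camera("side"); cv2.imwrite("pics/side9.png",cv2.resize(c["pixels"][:,:,::-1][90:260,130:350],None,fx=3,fy=3,interpolation=cv2.INTER_CUBIC))
c=env.read_camera("wrist"); cv2.imwrite("pics/w9.png",c["pixels"][:,:,::-1])
print(env.get_clock())
E
```

```text
[np.float64(493.6441528939239), np.float64(-94.48684286928363), np.float64(134.6010665847424)] True
[np.float64(481.96627409271025), np.float64(-93.2443306041433), np.float64(99.17266045935835)] True
[np.float64(478.61389613296205), np.float64(-92.88764161950164), np.float64(70.64083603672698)] True
18.75 0.020426723457680433 [493.76662119 -94.39536954 174.47778124] [-0.26405471 -0.71416013 -0.09669377]
[-0.35380113  0.3489152   0.29925268]
0 [493.5463858  -94.48092671 134.45159594] 134.6010665847424 [ 0.28329915 -0.60298137 -0.16390422]
0.04 [491.07726127 -94.22923093 128.99414621] 129.11324379680406 [ 0.02537262 -0.49613538 -0.5340535 ]
0.08 [488.90954324 -93.96891458 123.40578962] 123.54782300331524 [-0.11735433  0.3423352   1.06161445]
0.12 [486.88247926 -93.75900252 117.75550662] 117.91073146811715 [ 0.55837705 -0.41823591  0.16540434]
0.16 [485.10598441 -93.57940828 112.04633379] 112.20822592532399 [0.78257023 0.65647743 0.14540135]
21.4333
```

View pics/side9.png

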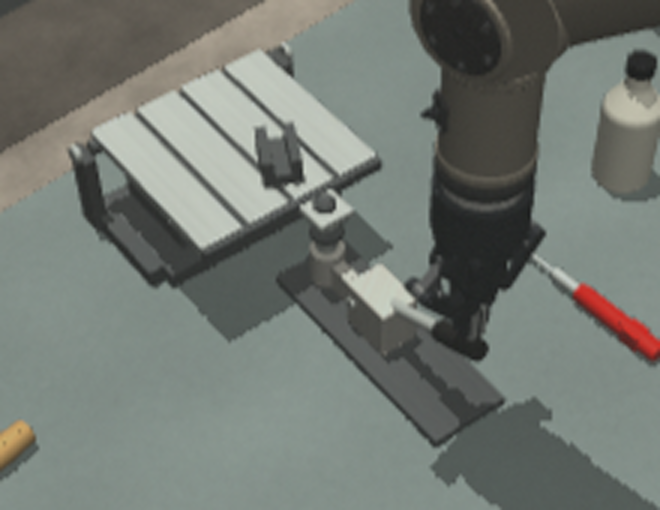

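View pics/w9.png

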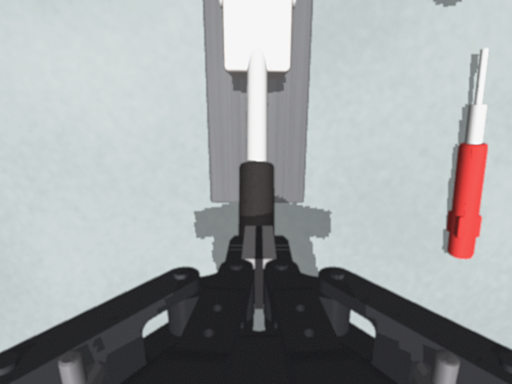

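Run:
```python
from cell import env
from h import *
print(env.get_wrist_force(),env.get_orientation())
c=env.read_camera("side");w=env.read_camera("wrist"); e=env.get_eef_pos()
cv2.imwrite("pics/side10.png",cv2.resize(c["pixels"][:,:,::-1][160:230,250:330],None,fx=8,fy=8,interpolation=cv2.INTER_CUBIC))
for dz in (0,-22,-10): 
    q=proj(c,[e[0],e[1],e[2]+dz]); print(dz,q,(q-[250,160])*8,proj(w,[e[0],e[1],e[2]+dz]))
for h in (0,.1,.16):
    th=.4-h
    for r in (110.5,138,165.5):
        X=[*(piv-r*np.cos(th)*d),45+r*np.sin(th)]
        print(h,r,(proj(c,X)-[250,160])*8,proj(w,X))
```

```text
[-0.55901966 -0.1035736  -0.47971044] [-5.89743408e-06  9.98595098e-01 -5.29888646e-02  9.73052980e-05]
0 [285.79867603 201.54566142] [286.38940824 332.36529135] [257.42294887 238.97915457]
-22 [285.28470495 207.09894186] [282.27763963 376.7915349 ] [257.54586553 223.29623308]
-10 [285.56324425 204.08942066] [284.50595404 352.71536525] [257.48263409 231.36392464]
0 110.5 [221.0772319 322.8806147] [257.53231119 173.15532718]
0 138 [274.71271537 351.17882372] [257.52640891 221.51702889]
0 165.5 [330.29137957 380.50225953] [257.52025286 271.95810859]
0.1 110.5 [227.21341356 350.81796552] [257.58971737 175.6045358 ]
0.1 138 [282.16690119 386.46559913] [257.59887755 221.00709077]
0.1 165.5 [338.95705028 423.30465185] [257.60812464 266.84047428]
0.16 110.5 [229.82956825 366.78706126] [257.62087807 176.09955998]
0.16 138 [285.25791566 406.57167051] [257.63724665 219.6837122 ]
0.16 165.5 [342.43677511 447.61273861] [257.6534851 262.9213979]
```

View pics/side10.png

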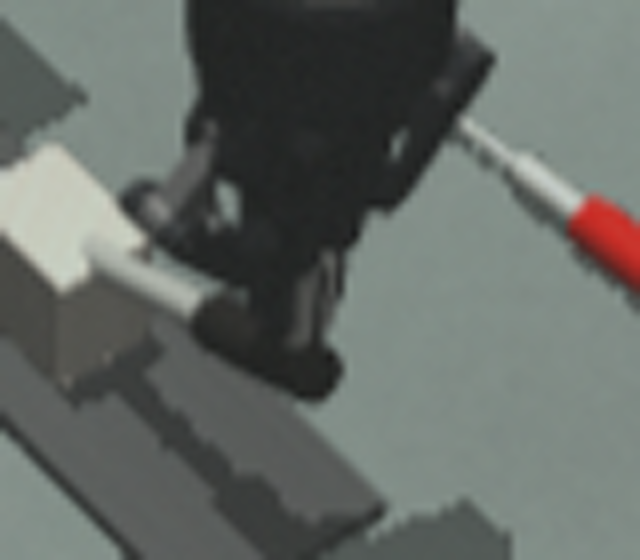

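Force is about 0 and the side view shows the handle still up with the fingertips just at the grip, so contact comes lower than my tip model says. I'll continue down in small steps, guarded by force.

Run:
```python
from cell import env
from h import *
e=env.get_eef_pos(); z=e[2]
for i in range(6):
    z-=3
    env.move_straight([e[0],e[1],z],40); 
    f=np.mean([env.get_wrist_force() for _ in range(3)],axis=0)
    print(round(z,1),round(env.get_eef_pos()[2],1),f.round(2))
    if f[2]>8: break
c=env.read_camera("side"); cv2.imwrite("pics/side11.png",cv2.resize(c["pixels"][:,:,::-1][160:230,250:330],None,fx=8,fy=8,interpolation=cv2.INTER_CUBIC))
c=env.read_camera("wrist"); cv2.imwrite("pics/w11.png",c["pixels"][:,:,::-1]); print(env.get_clock())
```

```text
109.3 109.4 [ 0.84 -0.69  0.96]
106.3 106.3 [ 1.07 -0.6   1.8 ]
103.3 103.2 [0.81 0.69 1.19]
100.3 100.2 [-0.02 -0.18  1.69]
97.3 97.2 [0.59 0.09 1.15]
94.3 94.2 [ 0.44 -0.16  2.34]
23.1333
```

View pics/side11.png

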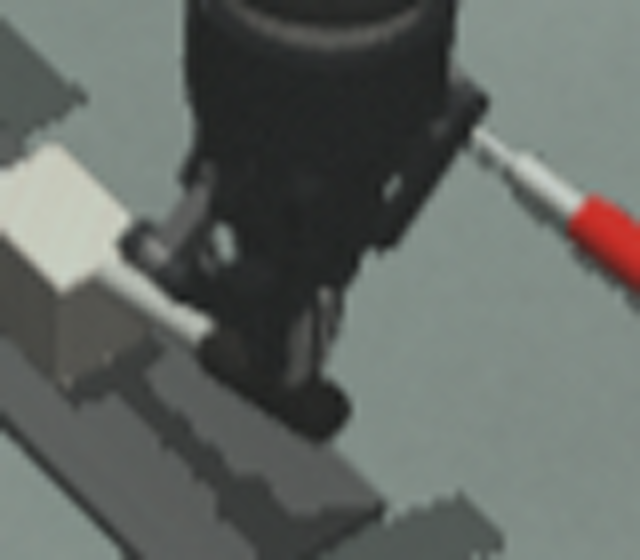

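View pics/w11.png

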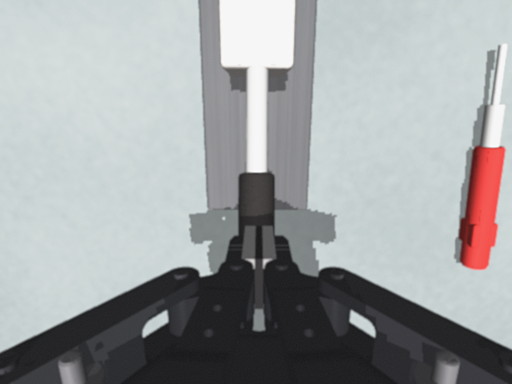

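Run:
```python
from cell import env
from h import *
print(env.get_width(), env.get_wrist_force(), env.get_torque(), env.get_eef_pos())
w=env.read_camera("wrist")
cv2.imwrite("pics/w12.png",cv2.resize(w["pixels"][:,:,::-1][150:384,170:350],None,fx=3.3,fy=2.5,interpolation=cv2.INTER_CUBIC))
t=env.read_camera("top"); cv2.imwrite("pics/t12.png",cv2.resize(t["pixels"][:,:,::-1][130:270,200:340],None,fx=4,fy=4,interpolation=cv2.INTER_CUBIC))
```

```text
0.2200250839414064 [0.54928623 0.52170784 1.87599977] [ 0.02314135 -0.09005548 -0.0013857 ] [485.45530211 -93.58853162  94.33741236]
```

View pics/w12.png

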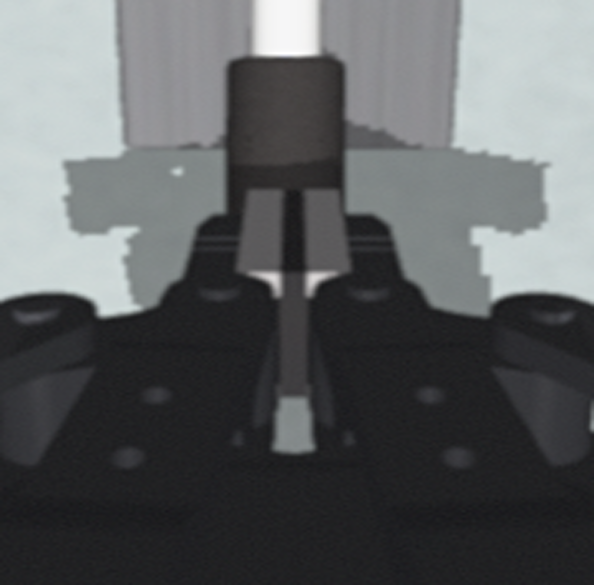

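View pics/t12.png

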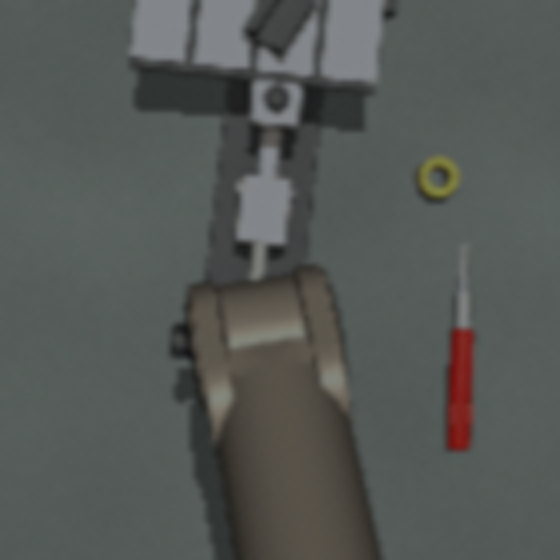

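Run:
```python
from cell import env
from h import *
w=env.read_camera("wrist"); c=env.read_camera("side")
def pt(r,o,h,l=0):
    th=.4-h; return [*(piv+(-r*np.cos(th)+o*np.sin(th))*d+l*n),45+r*np.sin(th)+o*np.cos(th)]
for h in (0,.05,.1,.15,.2,.25,.3):
    print(h,"w front top",proj(w,pt(110.5,10,h)).round(1),"edges",proj(w,pt(110.5,0,h,10)).round(1),proj(w,pt(110.5,0,h,-10)).round(1),
     "side rear bot",((proj(c,pt(165.5,-10,h))-[250,160])*8).round(),"front c",((proj(c,pt(110.5,0,h))-[250,160])*8).round(),"rear c",((proj(c,pt(165.5,0,h))-[250,160])*8).round())
print([ (x["conf"],np.array(x["box"])*[512,384,512,384]) for x in env.search_frame("side","handle")[:2]])
```

```text
0 w front top [257.4 177.5] edges [238.  180.8] [276.8 180.8] side rear bot [337. 407.] front c [221. 323.] rear c [330. 381.]
0.05 w front top [257.4 180.1] edges [238.7 182.2] [276.2 182.2] side rear bot [340. 428.] front c [224. 337.] rear c [335. 402.]
0.1 w front top [257.4 181.9] edges [239.4 183. ] [275.6 183. ] side rear bot [343. 448.] front c [227. 351.] rear c [339. 423.]
0.15 w front top [257.5 183.2] edges [240.  183.2] [275.1 183.2] side rear bot [345. 468.] front c [229. 364.] rear c [342. 444.]
0.2 w front top [257.5 183.9] edges [240.5 183. ] [274.6 183. ] side rear bot [346. 486.] front c [231. 377.] rear c [344. 463.]
0.25 w front top [257.5 184. ] edges [241.1 182.4] [274.1 182.4] side rear bot [346. 504.] front c [232. 389.] rear c [345. 482.]
0.3 w front top [257.6 183.7] edges [241.6 181.3] [273.7 181.3] side rear bot [345. 521.] front c [233. 401.] rear c [346. 500.]
[(0.6, array([264.704 , 192.6912, 293.376 , 214.1184]))]
```

The fingers are closed on top of the grip (width 0.2 mm). Fitting the grip's lower edge in the side view gives h≈0.085 at TCP z=94. I'll continue the press down the arc with a force guard and check the picture partway.

```bash
cat >> h.py <<'E'
def press(env,z0,z1,step=4,fmax=22,speed=40):
    z=z0
    while z>z1+.01:
        z=max(z-step,z1)
        # grip centre x for this height (tip contact offset ~ -26 mm to model)
        hs=np.linspace(0,.5,101); zz=np.array([pose(h)[2]-26 for h in hs]); h=np.interp(-z,-zz,hs)
        p=pose(h); env.move_straight([p[0],p[1],z],speed)
        f=np.mean([env.get_wrist_force() for _ in range(3)],axis=0)
        print(round(z,1),env.get_eef_pos().round(1),f.round(2),round(h,2))
        if f[2]>fmax: print("STOP"); break
def snap(env,tag):
    c=env.read_camera("side"); cv2.imwrite(f"pics/s{tag}.png",cv2.resize(c["pixels"][:,:,::-1][130:230,220:330],None,fx=7,fy=6,interpolation=cv2.INTER_CUBIC))
    c=env.read_camera("wrist"); cv2.imwrite(f"pics/w{tag}.png",c["pixels"][:,:,::-1])
E
python3 - <<'E'
from cell import env
from h import *
press(env,94.2,66)
snap(env,"13"); print(env.get_clock(),env.get_width())
E
```

```text
90.2 [486.4 -93.7  89.9] [0.82 1.14 2.57] 0.13
86.2 [485.8 -93.6  86.5] [-0.51 -0.18  3.67] 0.16
82.2 [484.8 -93.5  82.9] [-0.34  0.39  8.77] 0.19
78.2 [483.7 -93.4  78.9] [0.17 0.78 7.83] 0.22
74.2 [482.7 -93.3  74.9] [-0.44  0.09  9.17] 0.24
70.2 [481.7 -93.2  70.8] [-0.34 -0.12  9.41] 0.27
66.2 [480.9 -93.1  66.8] [-0.45 -0.21  9.52] 0.3
66 [481.  -93.1  66.7] [-1.67  0.37  8.26] 0.3
25.5 0.24700412205004302
```

View pics/s13.png

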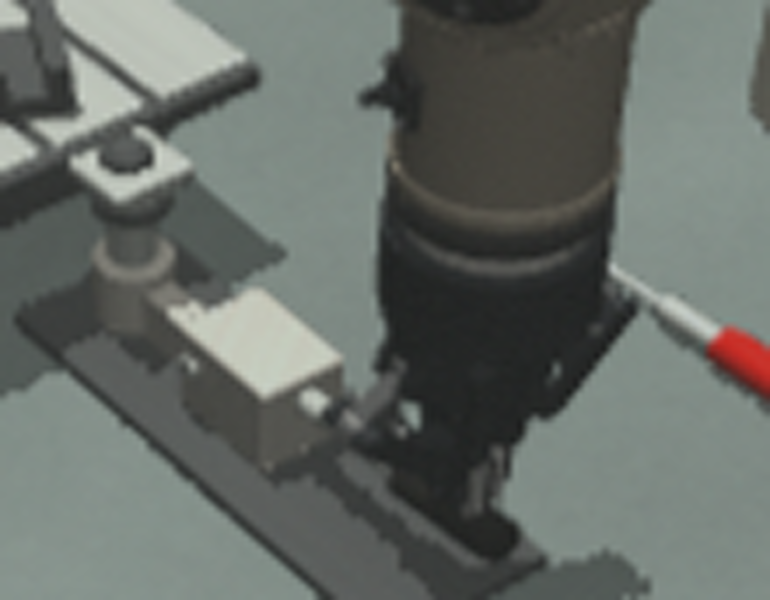

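View pics/w13.png

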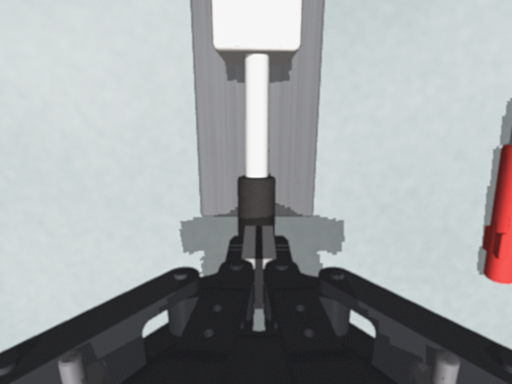

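Load came on at TCP z≈83, where the pad should be met (h≈0.14), and the plate and column are now rising. The side view gives h≈0.255. I'll continue toward h≈0.44.

Run:
```python
from cell import env
from h import *
press(env,66.7,46,4,18)
snap(env,"14"); print(env.get_clock(),env.get_width())
c=env.read_camera("side")
def pt(r,o,h,l=0):
    th=.4-h; return [*(piv+(-r*np.cos(th)+o*np.sin(th))*d+l*n),45+r*np.sin(th)+o*np.cos(th)]
for h in (.3,.35,.4,.45,.5):
    q=proj(c,pt(165.5,-10,h)); print(h,((q-[220,130])*[7,6]).round())
```

```text
62.7 [480.4 -93.   63.3] [-1.31  0.02  9.99] 0.32
58.7 [479.8 -93.   59.2] [-0.99  0.09  8.32] 0.35
54.7 [479.4 -92.9  55.2] [-0.67 -0.49  8.87] 0.38
50.7 [479.  -92.9  51.2] [-1.37  0.41  9.8 ] 0.4
46.7 [478.8 -92.8  47.3] [-2.12  0.7   9.83] 0.43
46 [478.8 -92.8  46.7] [-1.83  0.78 10.87] 0.44
27.1 -0.1508548665484668
0.3 [512. 570.]
0.35 [511. 582.]
0.4 [509. 593.]
0.45 [506. 604.]
0.5 [502. 613.]
```

View pics/s14.png

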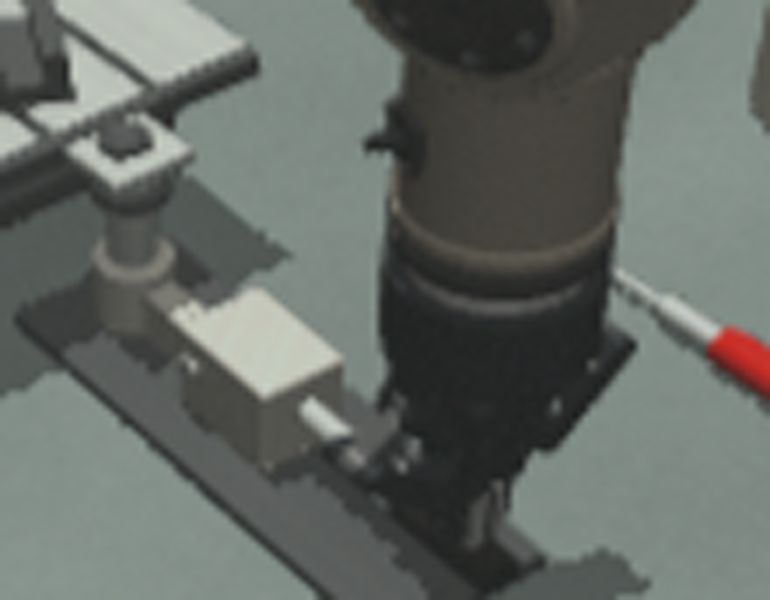

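The plate is clearly lifted in s14 (stud moved from row 155 to 137). I'll quantify it by sub-pixel tracking of the stud against the first picture.

```bash
cat >> h.py <<'E'
def rise(env):
    c=env.read_camera("side"); out=[]
    for ref in ("pics/side0.png","pics/side3.png"):
        a=cv2.imread(ref); b=c["pixels"][:,:,::-1].copy()
        f=8
        t=cv2.resize(a[150:167,229:247],None,fx=f,fy=f,interpolation=cv2.INTER_CUBIC)
        s=cv2.resize(b[135:172,222:254],None,fx=f,fy=f,interpolation=cv2.INTER_CUBIC)
        r=cv2.matchTemplate(s,t,cv2.TM_CCOEFF_NORMED); _,v,_,l=cv2.minMaxLoc(r)
        out.append((l[0]/f-7,l[1]/f-15,round(v,3)))
    P=[680.8,-114.3]; g=proj(c,[*P,122])-proj(c,[*P,112])
    print("stud shift px",out,"px per 10mm",g); dz=np.mean([o[1] for o in out])/g[1]*10
    print("pad rise mm",dz,"h est",(dz+8)/56, "force",env.get_wrist_force().round(1),"t",env.get_clock())
E
python3 - <<'E'
from cell import env
from h import *
rise(env)
c=env.read_camera("wrist")
E
```

```text
stud shift px [(-0.375, -4.5, 0.938), (-0.375, -4.5, 0.937)] px per 10mm [-0.06731781 -2.64411756]
pad rise mm 17.018910429969225 h est 0.44676625767802186 force [-1.6  0.5  9.8] t 27.2
```

Pad rise is 17 mm and h≈0.447, at 10 N. That satisfies the trial-stroke step. Now I'll let the handle come all the way up, check, and press again.

Run:
```python
from cell import env
from h import *
env.dwell(.2)
for z in (60,80,100):
    hs=np.linspace(0,.5,101); zz=np.array([pose(h)[2]-26 for h in hs]); h=np.interp(-z,-zz,hs); p=pose(h)
    env.move_straight([p[0],p[1],z],45); print(z,env.get_wrist_force().round(1))
p=pose(0)
env.move_straight([p[0],p[1],122],50); env.dwell(.4)
rise(env); snap(env,"15")
c=env.read_camera("top"); cv2.imwrite("pics/t15.png",cv2.resize(c["pixels"][:,:,::-1][130:270,200:340],None,fx=4,fy=4,interpolation=cv2.INTER_CUBIC))
print(env.get_clock())
```

```text
60 [-1.9  0.4  8.7]
80 [-1.  -0.4  8.2]
100 [ 1.5 -0.2  0.7]
stud shift px [(0.0, 0.0, 0.997), (0.0, 0.0, 0.997)] px per 10mm [-0.06731781 -2.64411756]
pad rise mm -0.0 h est 0.14285714285714285 force [ 0.   1.  -0.5] t 30.175
30.325
```

View pics/s15.png

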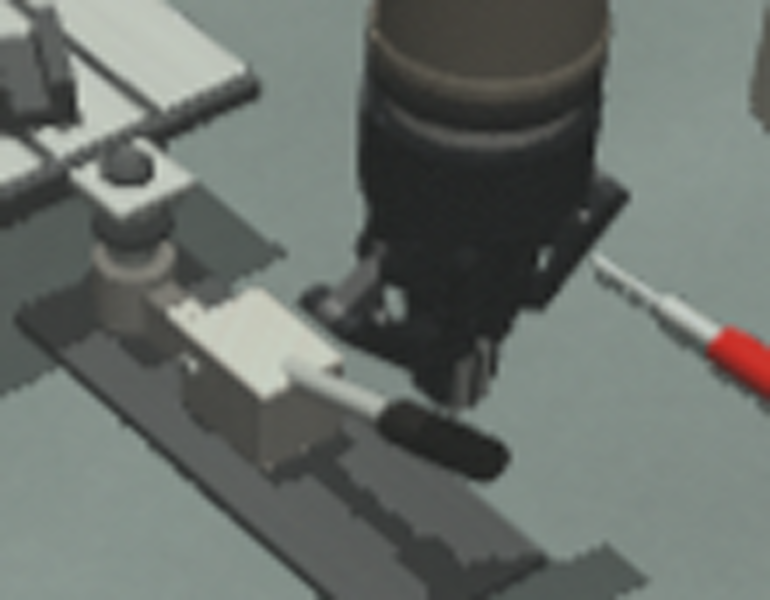

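View pics/w15.png

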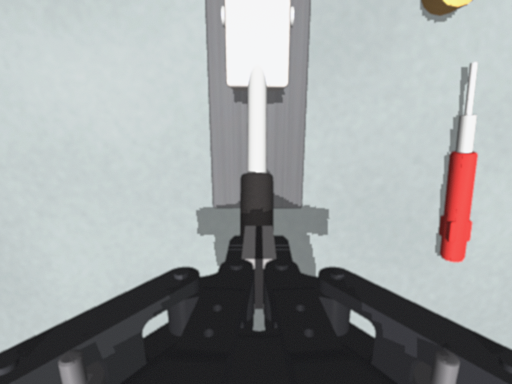

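The handle is fully up with the fingers clear of it, the stud is back at exactly zero shift, and the base hasn't moved (corner at (20,315) in both pictures). Now the second press.

Run:
```python
from cell import env
from h import *
press(env,122,98,12,10,60)
press(env,98,50,8,18,45)
press(env,50,46,2,18,30)
env.dwell(.4); rise(env); snap(env,"16")
c=env.read_camera("top"); cv2.imwrite("pics/t16.png",cv2.resize(c["pixels"][:,:,::-1][130:270,200:340],None,fx=4,fy=4,interpolation=cv2.INTER_CUBIC))
print(env.get_eef_pos(),env.get_qvel().round(4),env.get_width(),env.get_clock())
```

```text
110 [493.1 -94.4 109.3] [0.57 0.41 0.28] 0.0
98 [489.1 -93.9  97.8] [-0.22  0.    1.29] 0.08
90 [486.3 -93.7  89.8] [0.12 0.13 1.78] 0.13
82 [484.8 -93.5  82.6] [-0.24  0.35  9.1 ] 0.19
74 [482.7 -93.3  74.6] [-1.19 -0.48 10.27] 0.24
66 [481.  -93.1  66.5] [-1.43  0.44  8.91] 0.3
58 [479.8 -92.9  58.5] [-1.43  0.81  9.45] 0.35
50 [479.1 -92.9  50.5] [-1.7   0.52  8.55] 0.41
48 [479.  -92.9  48.6] [-1.75 -0.14  9.18] 0.42
46 [478.9 -92.8  46.7] [-1.76  0.1   9.83] 0.44
stud shift px [(-0.375, -4.5, 0.937), (-0.375, -4.5, 0.937)] px per 10mm [-0.06731781 -2.64411756]
pad rise mm 17.018910429969225 h est 0.44676625767802186 force [-1.8  0.5 11. ] t 33.9917
[478.90144115 -92.82205852  46.72466969] [-0.001   0.0003  0.0007 -0.001   0.001   0.0001  0.0005] 0.13505797547888687 34.1417
```

View pics/s16.png

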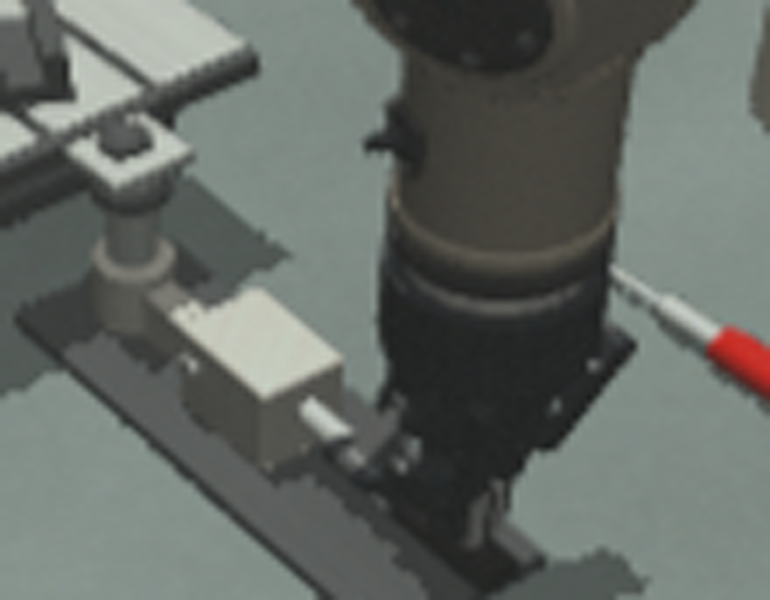

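View pics/t16.png

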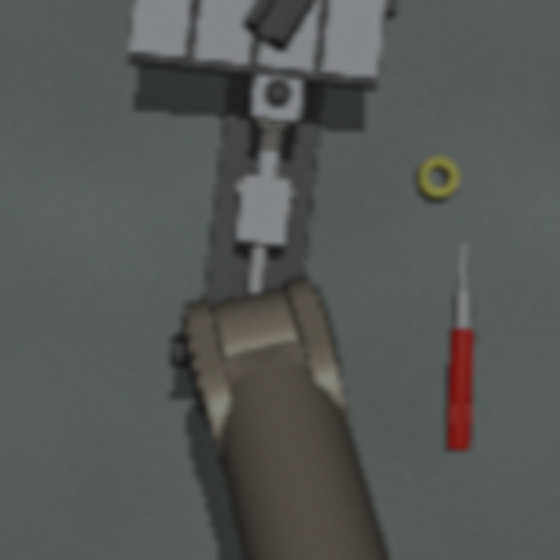

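The second press reproduces the first: pad rise 17 mm, h≈0.447, about 10 N push, arm still, and the jack base and neighbouring things unmoved. I'll hand in.

```bash
python3 -c "
from cell import env
env.job_done()"
```

```text
the job is handed in; nothing more can be done
```

The jack is under the lift point, one trial stroke is done, and I handed the job in with the handle held down a second time. No verdict came back, so these are my own last checks.

- **Placing:** I carried the jack by its housing block, set it down about 1 mm off centre under the stud, and let go. The base showed no movement in the pictures afterwards.
- **Trial stroke:** pressing with closed fingertips raised the pad about 17 mm, which puts the handle at about 0.447 rad. The push was about 10 N. The handle then came fully up and the plate came back to its starting height.
- **Final hold:** same 17 mm rise (pad at about 100 mm), same 0.447 rad, 10–11 N push, arm at rest. That leaves about 0.05 rad to the bottom stop. The job took about 34 s.
- **Bystanders:** the bushing, deburrer and V-block looked undisturbed. The hammer, wrench and oil bottle were not in the last close-up pictures.

**Disagreement:** the fingers met the handle grip about 22–26 mm lower than the given fingertip distance predicts. I went by the forces and pictures instead. The pictures show the closed fingertips on the grip, and the load came on where the saddle should meet the pad. The handle angle comes from the pad rise in the pictures; I had no direct reading of it.

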